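# Hold the spring clip open around the small sign's card

### The arm

A 6-joint arm with a two-finger parallel gripper is mounted at the origin on a cart in front of the work surface, level with it; the furniture and walls round the work are solid. World frame = base frame: x ahead of the robot, y to its left, z up, the work surface at z = 0. Lengths are in m, angles in rad, forces in N, time in s.
With the tool pointing down it reaches from about 0.3 to 0.875 m from the base axis. Payload 6.4 kg.
Tool frame: the origin (TCP) lies on the centre line of the jaws, within the pads' length; the fingertips stand 22 mm ahead of it and the grasp point (between the pads) lies 3 mm ahead of it; z points along the fingers, y is the line along which they close (so a half turn about z gives the same grasp; the last joint's range is limited). The gripper opens to 85 mm and grips with 20 to 120 N. Pads are 22 mm wide; open, the fingers measure 114 mm over their backs; the gripper's body (76 mm by 85 mm) begins 54 mm behind the grasp point. The pads swing forward as they close: fully open they stand 13 mm farther back than shut.
Start: joints at [-1.328, 0.181, 1.607, -0, 1.354, -0.206], TCP at [0.25, -0.518, 0.253] pointing down, gripper open.
Joint ranges: [-2.99, 2.99], [-0.89, 2.07], [0.3, 2.58], [-1.14, 4.28], [0, 2.63], [-3.12, 3.12]. Speed limits (rad/s): [2.57, 2.57, 3.01, 3.14, 3.14, 3.14].

### API

Orientations are given as a unit quaternion [w, x, y, z].
In Python, from bench import ctrl gives the robot as it stands. The module is installed in compiled form; this text tells all that it offers.
- The arm moves only by the tool servo_tool, never from a script. Its argument "commands" is a list of rows, each a list of 3 entries, a list of its own where there are three numbers: the shift along the tool's x, y, z in mm, then the turn about the tool's z in rad, then the finger opening in mm, from 0 to 85.4. In form: [[[dx, dy, dz], turn, jaw], ...]. A call has 1 to 20 rows; each row shifts and turns the commanded pose from where the row before left it, along the tool's axes as they then stand; what a row does not reach is not made up. A row lasts 1/8 s, in which the tool goes at most 62.5 mm and 10.7 degrees, less where a joint would pass 70% of its speed; a pose out of reach is approached as far as the arm can. A call with a gripper value outside its range is refused whole. The fingers move at their own pace and stop on an object; the grip force is fixed at half the most. Time passes only in rows, so rows that do not move let the fingers close. It gives the time, the measured TCP pose, the force, the opening and the grip force at its end, in the units of the state.
- ctrl.get_obs(): the state, without advancing time (a new reading comes with each control period).
- ctrl.camera(name): name is "scene" or "top" or "wrist"; returns a dict with "color" (420x560x3 uint8, red, green, blue), "z_map" (420x560 float32, m along the optical axis (not along the pixel's ray), 0 where there is no reading), "fx", "fy", "cx", "cy" (pixels), "R" (3x3) and "t" (3): a world point X has camera coordinates R X + t. Camera axes: x right, y down, z forward; pixel columns grow to the right and rows downward; lengths in m; the calibration is good to about 2 mm. A picture is of the moment at which its call begins.
- ctrl.hand_in(): hands the job in; it is judged then, once.
The state is a dict: "time_s": time; "q": joint angles; "dq": joint speeds; "joint_efforts": joint torques, N m; "eef_pos": TCP position; "eef_rot": TCP orientation; "wrist_force": force on the tool from outside, world axes, zero at the start; "torque": the same for the moment, N m; "opening": opening from 0.0 (shut) to 1.0 (fully open); "grasp_force": force on a finger pad.
Only numpy, scipy, OpenCV 4.12 (cv2) and the standard library are available. Lean on these libraries where they do the work, as an engineer would, in place of code of your own. Each camera call takes 0.05 s, during which the arm holds its last target. There are 200 camera calls.

### The job

Two cards stick out like flags from their posts on the worktop. Pick up the dark steel spring clip by squeezing its handles so that its jaws open wide, bring it to the free upright edge of the smaller card (the edge away from the post) and hold it there wide open about halfway up, one jaw on each side of the card with the edge well inside the mouth and nothing touching the card, so that I can slip a note in. Finish while still holding the clip squeezed open, and do not knock, push or shift either sign or anything else on the worktop.

Things in the scene. Friction and masses are not known exactly. Their poses are not given: they have to be found in the camera images.
- clip: Dark steel spring clip lying on its side, 36 mm high, 90 g: from above two bars joined at a pivot, jaws ahead, handles in a V behind. This body is the half with the +y jaw and +y handle. Origin: on the pivot axis, at the underside. Shut, x is the centreline, pointing to the jaw tips 60 mm ahead of the pivot; z is along the pivot, up. Let go, it snaps shut.
- clip_jaw (a joint): angle between the clip's halves, rad: 0 shut, 0.56 fully open at a stop. Each half turns half of it, so the centreline stays midway between the handles and lies half this angle clockwise (from above) of clip's x axis. Fully open, the handles are parallel, 17.5 mm over their outsides, and the tips gape about 33 mm.
- clip_grip (a point): where to squeeze: with the clip shut, the point midway between the handles, 40 mm behind the pivot, half way up its height. Handles end 54 mm behind the pivot, are 4 mm thick and when shut 41 mm over their outsides here, 50 mm at the ends. Squeeze across y with about 5 N to start and 10 N to reach the stop; a harder grip only presses on the stop.
- clip_pivot (a point): middle of the clip's pivot, 18 mm above its underside
- tip_a (a point): inner side of the tip of the clip's +y jaw, 60 mm ahead of the pivot, at half the clip's 36 mm height
- tip_b (a point): the same point of the other jaw
- small_sign: The sign with the SMALLER card. A stiff white card, 80 mm wide and 90 mm tall, 4 mm thick, held along one side by a post on a round steel foot (90 mm across, 14 mm high). Card spans 75 to 165 mm above the worktop. 0.9 kg, loose. Origin: centre of the foot's underside, below the post. -x points from post to free upright edge, y is square to the card.
- small_sign_edge (a point): middle of the smaller card's free upright edge (120 mm above the worktop, 80 mm from the post); axes as the sign's: +x points from the edge into the card, y square to the card, z up
- large_sign: The other sign, with the LARGER card, to be left alone. A stiff white card, 100 mm wide and 140 mm tall, 4 mm thick, held along one side by a post on a round steel foot (90 mm across, 14 mm high). Card spans 75 to 215 mm above the worktop. 0.9 kg, loose. Origin: centre of the foot's underside, below the post. -x points from post to free upright edge, y is square to the card.
- tin: bystander: round food tin, 57 mm wide, 72 mm tall; leave it alone; origin at the centre of its underside
- clothes_peg: bystander: small clothes peg, 15 x 72 x 12 mm, lying flat (not the spring clip); leave it alone; origin at the centre of its underside
- scoop: bystander: measuring scoop, 54 x 96 x 38 mm; leave it alone; origin at the centre of its underside
- kitchen_timer: bystander: round kitchen timer, 66 mm wide, 48 mm tall; leave it alone; origin at the centre of its underside
- brush: bystander: wooden scrubbing brush, 61 x 154 x 46 mm; leave it alone; origin at the centre of its underside
- tube: bystander: squeeze tube lying down, 63 x 189 x 42 mm; leave it alone; origin at the centre of its underside
Things that resemble listed ones, but are neither listed nor needed, are in the scene too. Leave any red look-alike of the clip alone. What is shaped like the small_sign but blue is not meant.

How it is judged:
By the outcome, as a careful person would: the job done as asked, in the order asked, and still so for the second after the job is handed in, while the arm keeps its last pose, push and grip.
It also fails if it takes over 38 s, if anything falls off the work surface, if the arm or the gripper's body presses on something with over 40 N, if the wrist force passes 120 N, or if a joint passes its speed limit or range.

## Working session

There is one attempt and no reset: what is moved stays moved. The work goes in short steps, Python scripts to look and compute and a tool call to move; the robot and the scene stay as the last step left them, time stands still between calls to the robot, and variables do not carry over. Pictures are saved under pics/ and viewed, at most 12 in all, crops included, and the job is handed in when it is done.

Besides the shell and the picture viewer there is one more tool, called as a command line: name --argument value ..., lists and objects as JSON in quotes. servo_tool: Moves the arm, as the interface text tells. Its arguments: {"type":"object","properties":{"commands":{"type":"array"}},"required":["commands"]}

```bash
mkdir -p pics; cat > h.py <<'E'
import numpy as np, cv2, pickle
from bench import ctrl
def shot(n,tag):
    c=ctrl.camera(n); pickle.dump(c,open(f'pics/{tag}.pkl','wb')); cv2.imwrite(f'pics/{tag}.png',c['color'][:,:,::-1]); return c
def load(tag): return pickle.load(open(f'pics/{tag}.pkl','rb'))
def ray(c,u,v,h):
    R=np.array(c['R']);t=np.array(c['t']);o=-R.T@t
    d=R.T@np.array([(u-c['cx'])/c['fx'],(v-c['cy'])/c['fy'],1]); s=(h-o[2])/d[2]; return o+s*d
def cloud(c):
    z=c['z_map'];v,u=np.mgrid[:z.shape[0],:z.shape[1]]
    P=np.stack([(u-c['cx'])/c['fx']*z,(v-c['cy'])/c['fy']*z,z],-1)
    return (P-np.array(c['t']))@np.array(c['R'])
E
python3 - <<'E'
from h import *
a=shot('scene','s0');b=shot('top','t0')
cv2.imwrite('pics/st0.png',cv2.resize(np.hstack([a['color'],b['color']])[:,:,::-1],(800,300)))
for c in(a,b): print(-np.array(c['R']).T@c['t'],c['fx'],np.array(c['R'])[2])
print(ctrl.get_obs())
E
```

```text
[0.02608984 0.78026135 1.06244893] 443.6453911076004 [ 0.38002744 -0.61412125 -0.69168941]
[-0.49632104  0.25161035  1.48910728] 506.8860971428637 [ 0.59941673 -0.17018679 -0.78213557]
{'time_s': 0.1, 'q': array([-1.32826049e+00,  1.81437719e-01,  1.60787876e+00, -3.10983637e-05,
        1.35376622e+00, -2.06298905e-01]), 'dq': array([-0.00055793, -0.00043526, -0.00335438,  0.00070703, -0.00077798,
        0.00067694]), 'joint_efforts': array([ 9.32071234e-04, -4.45876658e+01, -3.52237737e+01, -2.30598926e-04,
        4.13883230e-03,  3.71470321e-06]), 'eef_pos': array([ 0.24940216, -0.5176095 ,  0.25250466]), 'eef_rot': array([-7.44626786e-04,  9.74922912e-01,  2.22541594e-01, -2.86773829e-05]), 'wrist_force': array([-0.64931653,  0.05803783,  0.35512914]), 'torque': array([ 0.03929637,  0.00954823, -0.04711446]), 'grasp_force': 0.0, 'opening': 1.0031956273214484}
```

View pics/t0.png

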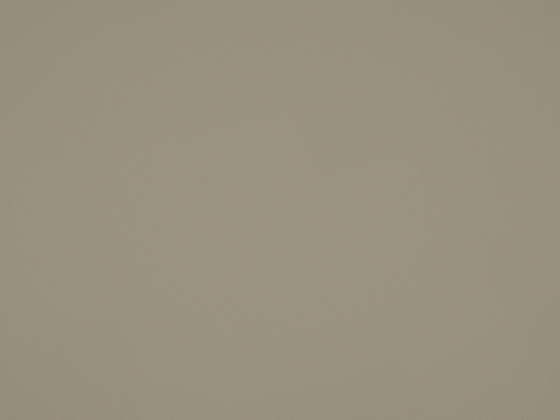

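View pics/s0.png

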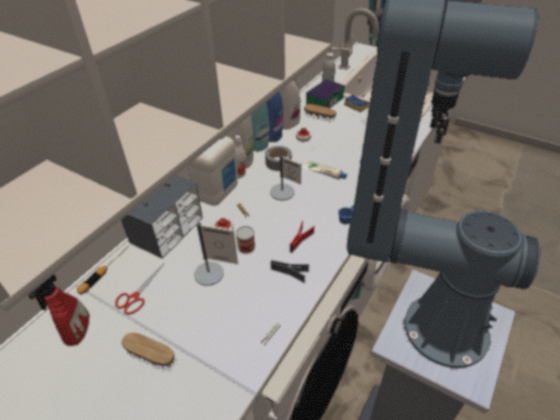

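The top camera sees only a blank surface. In the scene view the dark clip is at (290,269) and its red look-alike at (301,237). The signs are at (212,250) and (285,175). I'll enlarge and measure.

```bash
python3 - <<'E'
from h import *
c=load('s0'); im=c['color'][130:310,180:360,::-1]
cv2.imwrite('pics/s0c.png',cv2.resize(im,(600,600),interpolation=cv2.INTER_CUBIC))
P=cloud(c)
for n,u,v in [('clipdark',290,269),('red',301,237),('foot1',208,275),('foot2',283,194),('card1',222,244),('card2',294,172),('tin',246,240),('peg',271,333),('scoop',346,215),('timer',225,228),('tube',327,170)]:
    print(n,P[v,u].round(3),ray(c,u,v,0).round(3))
E
```

```text
clipdark [0.457 0.055 0.032] [0.471 0.033 0.   ]
red [ 0.494 -0.076  0.032] [ 0.508 -0.102  0.   ]
foot1 [0.665 0.188 0.014] [0.673 0.18  0.   ]
foot2 [ 0.663 -0.244  0.013] [ 0.671 -0.256  0.   ]
card1 [0.615 0.16  0.153] [0.714 0.056 0.   ]
card2 [ 0.625 -0.256  0.12 ] [ 0.701 -0.388  0.   ]
tin [0.619 0.048 0.064] [0.657 0.001 0.   ]
peg [0.398 0.256 0.012] [0.402 0.251 0.   ]
scoop [ 0.423 -0.263  0.009] [ 0.426 -0.272  0.   ]
timer [0.727 0.016 0.033] [ 0.749 -0.008  0.   ]
tube [ 0.581 -0.427  0.03 ] [ 0.598 -0.463  0.   ]
```

View pics/s0c.png

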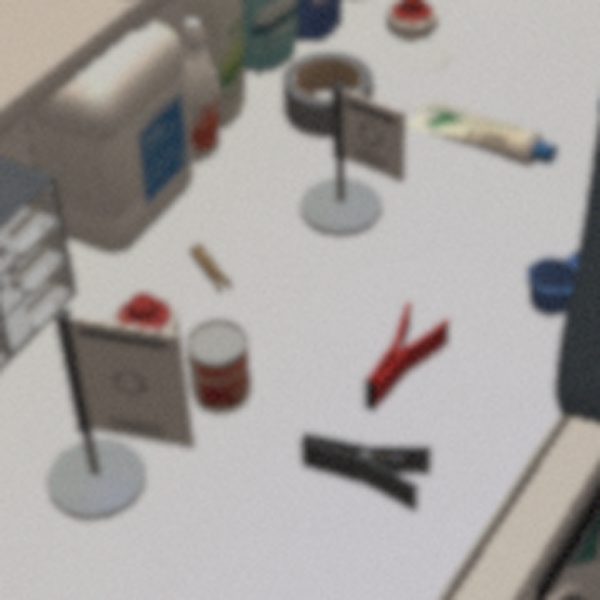

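The two clip candidates are dark steel at crop (365,465), scene (290,269), and red at crop (405,355), scene (301,237). The dark one fits: its jaws point left and its handles open to the right. The sign candidates are crop (95,400) with a large card and crop (345,150) with a small white card; the far one looks smaller, so I'll verify its size with depth.

```bash
cat >> h.py <<'E'
def comp(P,m,c0,r):
    d=np.linalg.norm(P[...,:2]-np.array(c0),axis=-1)
    return m&(d<r)
E
python3 - <<'E'
from h import *
c=load('s0');P=cloud(c);z=c['z_map']>0
for n,c0 in [('foot1',(.665,.188)),('foot2',(.663,-.244))]:
    m=comp(P,z,c0,.06)&(P[...,2]>.008)&(P[...,2]<.02)
    cc,r=cv2.minEnclosingCircle(P[m][:,:2].astype(np.float32)); print(n,cc,r,m.sum(),np.median(P[m][:,2]))
    m=comp(P,z,c0,.15)&(P[...,2]>.078)&(P[...,2]<.23)
    Q=P[m]; print(' n',m.sum(),'z',np.percentile(Q[:,2],[1,50,99]))
    vx,vy,x0,y0=cv2.fitLine(Q[:,:2].astype(np.float32),cv2.DIST_HUBER,0,.001,.001).ravel()
    s=(Q[:,:2]-[x0,y0])@[vx,vy]; e=(Q[:,:2]-[x0,y0])@[-vy,vx]
    print(' line',vx,vy,x0,y0,'s',np.percentile(s,[0,1,50,99,100]),'e',np.percentile(e,[1,50,99]))
    for k in np.percentile(s,[1,99]): print('  end',np.array([x0,y0])+k*np.array([vx,vy]))
m=comp(P,z,(.457,.055),.09)&(P[...,2]>.006)&(c['color'].sum(-1)<330)
Q=P[m];print('clip',m.sum(),np.percentile(Q[:,2],[1,50,90,99]))
T=Q[Q[:,2]>.028]
img=np.zeros((600,600),np.uint8)
for x,y,_ in T: cv2.circle(img,(int((.13-y)*3000),int((.56-x)*3000)),2,255,-1)
cv2.imwrite('pics/cliptop.png',img)
# obstacles over z .02
g=P[z&(P[...,2]>.02)&(P[...,0]>.3)&(P[...,0]<.85)&(abs(P[...,1])<.5)]
k=np.unique((g[:,:2]/.03).round().astype(int),axis=0)
for y in sorted(set(k[:,1])): print(round(y*.03,2),[ (round(float(x*.03),2), round(float(g[(abs(g[:,0]-x*.03)<.015)&(abs(g[:,1]-y*.03)<.015)][:,2].max(initial=0)),2)) for x in k[k[:,1]==y][:,0]])
E
```

```text
foot1 (0.6716734170913696, 0.17796605825424194) 0.04547145217657089 433 0.011514182317377192
 n 1225 z [0.08000363 0.15323949 0.21707079]
 line 0.9482408 0.3175522 0.6269956 0.16469277 s [-0.05374405 -0.05280328  0.00027648  0.05077994  0.05250086] e [-4.66848060e-03 -1.43562670e-05  4.51151911e-03]
  end [0.5769254  0.14792498]
  end [0.67514723 0.18081806]
foot2 (0.6820332407951355, -0.2512221336364746) 0.053385112434625626 240 0.011752460629775818
 n 462 z [0.07868273 0.1245485  0.1679165 ]
 line 0.99961066 -0.027900983 0.6396686 -0.25597608 s [-0.0441679  -0.04332402  0.00035491  0.04177556  0.04344618] e [-5.77329484e-03  4.91037161e-05  5.69997253e-03]
  end [ 0.59636143 -0.2547673 ]
  end [ 0.68142788 -0.25714166]
clip 393 [0.00681888 0.02579369 0.03653331 0.03953816]
-0.51 [(0.69, 0.41), (0.72, 0.41), (0.75, 0.41), (0.78, 0.41), (0.81, 0.41)]
-0.48 [(0.69, 0.41), (0.72, 0.41), (0.75, 0.41), (0.78, 0.41), (0.81, 0.41)]
-0.45 [(0.51, 0.04), (0.54, 0.04), (0.57, 0.04), (0.6, 0.03), (0.63, 0.02), (0.69, 0.41), (0.72, 0.41), (0.75, 0.41), (0.78, 0.41), (0.81, 0.05)]
-0.42 [(0.51, 
[... 2838 characters left out ...]
, 0.81), (0.84, 0.81)]
0.36 [(0.69, 0.74), (0.72, 0.74), (0.75, 0.74), (0.78, 0.74), (0.81, 0.74), (0.84, 0.74)]
0.39 [(0.69, 0.74), (0.72, 0.74), (0.75, 0.74), (0.78, 0.74), (0.81, 0.74), (0.84, 0.74)]
0.42 [(0.69, 0.74), (0.72, 0.74), (0.75, 0.74), (0.78, 0.74), (0.81, 0.74), (0.84, 0.41)]
0.45 [(0.57, 0.05), (0.6, 0.05), (0.63, 0.05), (0.66, 0.05), (0.69, 0.73), (0.72, 0.74), (0.75, 0.74), (0.78, 0.74), (0.81, 0.41), (0.84, 0.41)]
0.48 [(0.57, 0.05), (0.6, 0.05), (0.63, 0.05), (0.66, 0.05), (0.69, 0.74), (0.72, 0.74), (0.75, 0.74), (0.78, 0.41), (0.81, 0.41), (0.84, 0.41)]
0.51 [(0.63, 0.05), (0.66, 0.05), (0.69, 0.41), (0.72, 0.41), (0.75, 0.41), (0.78, 0.41), (0.81, 0.41), (0.84, 0.41)]
```

View pics/cliptop.png

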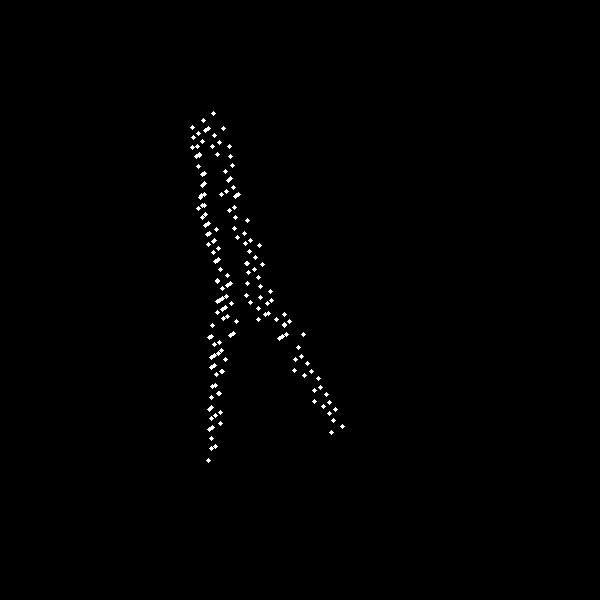

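Only the far sign fits: its card spans 85 mm including the post and z 79–168 mm, with the edge near (0.596,-0.255). The near one spans about 100 mm and reaches 217 mm. The dark clip has its pivot near (0.46,0.049), its jaws toward +x at about 10° yaw, and its top at about 36 mm. Next I'll check the wrist camera geometry.

```bash
cat >> h.py <<'E'
from scipy.spatial.transform import Rotation as Ro
def plan(target,yaw):
    o=ctrl.get_obs();q=o['eef_rot'];R=Ro.from_quat([q[1],q[2],q[3],q[0]]).as_matrix()
    d=R.T@(np.array(target)-o['eef_pos'])*1000
    a=np.arctan2(R[1,0],R[0,0])
    print('t',o['time_s'],'pos',o['eef_pos'].round(4),'yaw',a.round(4),'tilt',R[:,2].round(4),'open',o['opening'],'gf',o['grasp_force'],'F',o['wrist_force'].round(2))
    print('first shift(mm)',d.round(1),'then turn',round(a-yaw,4))
E
python3 - <<'E'
from h import *
c=shot('wrist','w0');o=ctrl.get_obs();R=np.array(c['R']);p=-R.T@c['t']
q=o['eef_rot'];T=Ro.from_quat([q[1],q[2],q[3],q[0]]).as_matrix()
print('cam in tool',T.T@(p-o['eef_pos']),'fwd',T.T@R[2],'right',T.T@R[0],c['fx'])
plan([.46,-.22,.28],0.0); plan([.40,.04,.25],.18)
E
```

```text
cam in tool [ 0.08370662 -0.00016366 -0.11989529] fwd [-3.26442852e-01 -2.81963973e-04  9.45216898e-01] right [-5.34889907e-04  9.99999850e-01  1.13574931e-04] 328.16677532660157
t 0.15 pos [ 0.2494 -0.5177  0.2526] yaw 0.4488 tilt [-3.0e-04  1.3e-03 -1.0e+00] open 0.9970731244308952 gf 0.0 F [-0.1   0.27  0.81]
first shift(mm) [ 318.9 -176.9  -27.1] then turn 0.4488
t 0.15 pos [ 0.2494 -0.5177  0.2526] yaw 0.4488 tilt [-3.0e-04  1.3e-03 -1.0e+00] open 0.9970731244308952 gf 0.0 F [-0.1   0.27  0.81]
first shift(mm) [ 377.7 -437.1    3.3] then turn 0.2688
```

servo_tool --commands '[[[0,0,0],0.15,85],[[0,0,0],0.15,85],[[0,0,-10],0.149,85],[[34,-36,-3],0,85],[[34,-36,-3],0,85],[[34,-36,-2],0,85],[[34,-36,-2],0,85],[[34,-36,-2],0,85],[[34,-36,-2],0,85],[[34,-36,-2],0,85],[[33,-36,-2],0,85],[[0,0,0],0,85],[[0,0,0],0,85]]'

```text
time_s: 1.78
eef_pos: [0.5202, -0.2302, 0.2809]
eef_rot: [-0.0, 1.0, 0.0, -0.0]
wrist_force: [-0.6, -1.0, 0.2]
opening: 0.994
grasp_force: 0.0
```

```bash
python3 - <<'E'
from h import *
shot('wrist','w1'); plan([.40,.04,.25],.18)
E
```

```text
t 1.825 pos [ 0.5199 -0.2307  0.2809] yaw -0.0008 tilt [-8.e-04 -0.e+00 -1.e+00] open 1.0013195525211234 gf 0.0 F [ 0.17 -0.25 -0.23]
first shift(mm) [-120.1 -270.6   31. ] then turn -0.1808
```

View pics/w1.png

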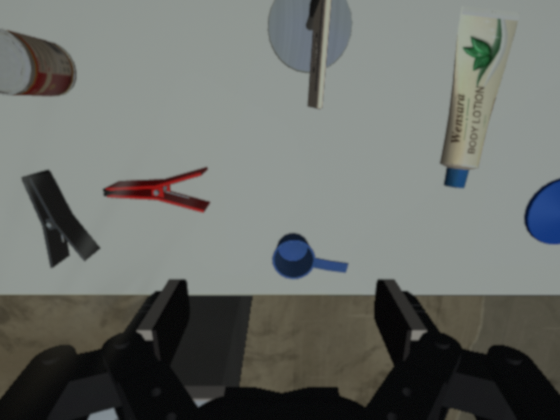

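The wrist view shows the small sign's card as a thin strip from (322,0) to its free edge at (316,107). The dark clip is at (58,215) and the red one at (155,188). A blue disc, probably the blue look-alike's foot, is at the right (550,212). I'll measure the card with ray and depth data.

```bash
python3 - <<'E'
from h import *
c=load('w1');P=cloud(c);g=c['color'].astype(int)
reg=np.zeros(g.shape[:2],bool);reg[5:115,295:340]=1
Q=P[reg&(P[...,2]>.15)&(P[...,2]<.18)];print('top',len(Q),np.median(Q[:,2]),'x',Q[:,0].min(),Q[:,0].max())
for lo in np.arange(.58,.68,.01):
    k=Q[(Q[:,0]>=lo)&(Q[:,0]<lo+.01)]
    if len(k):print(lo.round(3),len(k),k[:,1].min().round(4),k[:,1].max().round(4),k[:,1].mean().round(4))
E2=P[reg&(P[...,2]>.08)&(P[...,2]<.15)&(P[...,0]<.63)];print('edge face',len(E2),np.median(E2,0),E2[:,0].min())
for v in (60,75,85,90,95,98,101,104,107,110): print(v,[tuple(g[v,u]//1)[0] for u in range(304,334)])
# foot
m=comp(P,P[...,2]>.008,(.68,-.255),.08)&(P[...,2]<.02);print('foot',cv2.minEnclosingCircle(P[m][:,:2].astype(np.float32)))
# clip
m=(g.sum(-1)<200);m[:160]=0;m[280:]=0;m[:,110:]=0
K=P[m&(P[...,2]>.028)];print('clip top',np.median(K[:,2]),len(K))
cv2.imwrite('pics/w1c.png',cv2.resize(c['color'][160:280,10:170,::-1],(800,600),interpolation=cv2.INTER_CUBIC))
E
```

```text
top 864 0.16382120312438592 x 0.5989465086202621 0.6637317202048838
0.59 14 -0.2583 -0.2546 -0.256
0.6 116 -0.2589 -0.2544 -0.2561
0.61 134 -0.2591 -0.2546 -0.2565
0.62 135 -0.26 -0.2552 -0.257
0.63 141 -0.2601 -0.2556 -0.2575
0.64 149 -0.2607 -0.2561 -0.258
0.65 155 -0.2611 -0.2565 -0.2585
0.66 20 -0.2609 -0.257 -0.2581
edge face 302 [ 0.6148476  -0.25518826  0.11980129] 0.5985667126830195
60 [np.int64(106), np.int64(107), np.int64(107), np.int64(108), np.int64(106), np.int64(100), np.int64(87), np.int64(71), np.int64(62), np.int64(60), np.int64(60), np.int64(61), np.int64(55), np.int64(49), np.int64(53), np.int64(72), np.int64(100), np.int64(132), np.int64(151), np.int64(157), np.int64(154), np.int64(139), np.int64(118), np.int64(107), np.int64(106), np.int64(105), np.int64(105), np.int64(105), np.int64(105), np.int64(105)]
75 [np.int64(143), np.int64(143), np.int64(143), np.int64(140), np.int64(130), np.int64(107), np.int64(78), np.int64(64), np.int64(61), np.int64(61), np.int64(59), np.int64(54), np.int64(49), np.int64(54), np.int64(73), np.int64(102), np.int64(134), np.int64(152
[... 3161 characters left out ...]
(143), np.int64(144), np.int64(144), np.int64(144), np.int64(143), np.int64(143), np.int64(144), np.int64(144), np.int64(144), np.int64(144)]
110 [np.int64(144), np.int64(144), np.int64(144), np.int64(144), np.int64(144), np.int64(144), np.int64(144), np.int64(144), np.int64(144), np.int64(143), np.int64(143), np.int64(142), np.int64(142), np.int64(141), np.int64(139), np.int64(139), np.int64(141), np.int64(143), np.int64(144), np.int64(144), np.int64(144), np.int64(144), np.int64(144), np.int64(144), np.int64(144), np.int64(144), np.int64(144), np.int64(144), np.int64(144), np.int64(144)]
foot ((0.6771069765090942, -0.2601463496685028), 0.04411261901259422)
clip top 0.03346730365180132 1295
```

View pics/w1c.png

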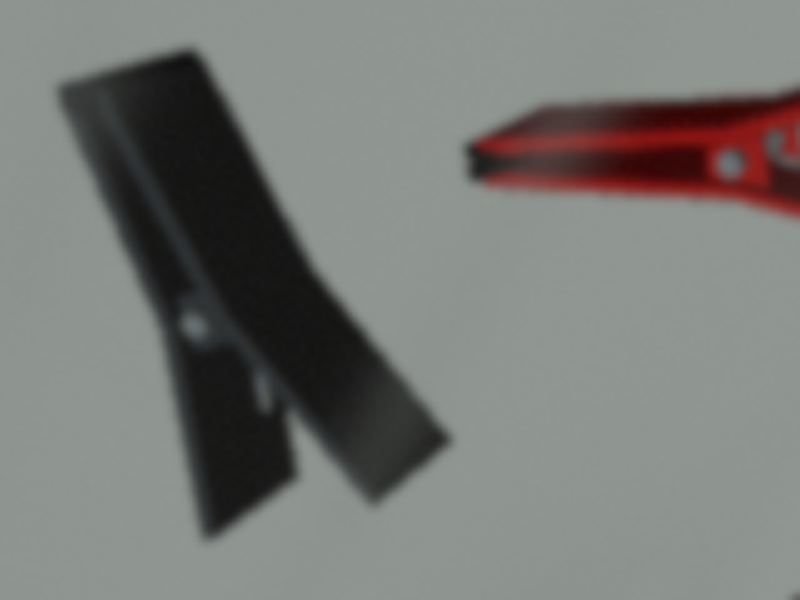

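The crop shows the dark clip's top outline: tip (80,90), pivot pin (195,325), handle ends (205,540) and (375,505). I'll cast rays onto its measured top plane, and this also cross-checks the scene view.

```bash
python3 - <<'E'
from h import *
c=load('w1');P=cloud(c)
f=lambda x,y:ray(c,10+x/5-.4,160+y/5-.4,.036)[:2]
tip,piv,h1,h2=f(80,90),f(195,325),f(205,540),f(375,505)
print(tip,piv,h1,h2,'h gap',np.linalg.norm(h1-h2))
mid=(h1+h2)/2
for a,b in((mid,tip),(mid,piv),(piv,tip)): d=b-a;print(np.arctan2(d[1],d[0]),np.linalg.norm(d))
d=tip-mid;d/=np.linalg.norm(d);print('grip',tip-d*.100,mid+d*.014)
plan([.418,.040,.14],.18)
E
```

```text
[0.52147929 0.05920643] [0.46452054 0.04638903] [0.40716723 0.05721265] [0.41686622 0.01293478] h gap 0.045327702672297104
0.21699427616992767 0.11209121646142904
0.21226764541356144 0.05370928185874907
0.22134251833220991 0.05838308649189061
grip [0.42382439 0.0376769 ] [0.42568841 0.03808785]
t 1.825 pos [ 0.5199 -0.2307  0.2809] yaw -0.0008 tilt [-8.e-04 -0.e+00 -1.e+00] open 1.0013195525211234 gf 0.0 F [ 0.17 -0.25 -0.23]
first shift(mm) [-102.  -270.6  141. ] then turn -0.1808
```

servo_tool --commands '[[[-16,-45,20],0,75],[[-16,-45,24],0,75],[[-16,-45,24],0,75],[[-16,-45,24],0,75],[[-16,-45,24],0,75],[[-16,-44,25],0,75],[[0,0,0],-0.105,75],[[0,0,0],-0.105,75],[[0,0,0],0,75],[[0,0,0],0,75]]'

```text
time_s: 3.08
eef_pos: [0.4246, 0.0381, 0.1404]
eef_rot: [0.0, 0.995, 0.103, 0.0]
wrist_force: [0.5, -0.5, -0.6]
opening: 0.879
grasp_force: 0.0
```

```bash
python3 - <<'E'
from h import *
shot('wrist','w2'); plan([.424,.038,.025],.213)
E
```

```text
t 3.125 pos [0.4247 0.0382 0.1404] yaw 0.2068 tilt [ 2.e-04 -1.e-04 -1.e+00] open 0.8782752314323944 gf 0.0 F [ 0.81 -0.37 -0.59]
first shift(mm) [-7.000e-01  1.000e-01  1.154e+02] then turn -0.0062
```

View pics/w2.png

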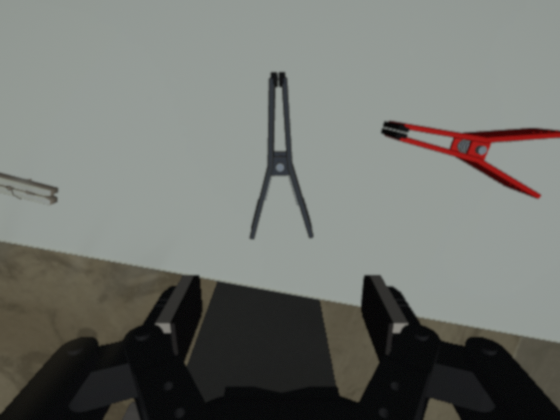

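The clip sits centred: tip (278,78), pivot (280,167), handle ends (252,237) and (311,237). I'll check the numbers quickly.

```bash
python3 - <<'E'
from h import *
c=load('w2');P=cloud(c);g=c['color'].astype(int).sum(-1)
m=(g<250);m[:60]=0;m[245:]=0;m[:,:235]=0;m[:,325:]=0
print('z',np.percentile(P[m][:,2],[5,50,95]))
f=lambda u,v:ray(c,u,v,.036)[:2]
tip,piv,mid=f(278.3,72),f(280,167),f(281.3,238)
print(tip,piv,mid)
d=tip-mid;print(np.arctan2(d[1],d[0]),np.linalg.norm(d),np.linalg.norm(tip-piv));d/=np.linalg.norm(d)
gp=piv-.04*d;print('grip',gp);plan([gp[0],gp[1],.025],np.arctan2(d[1],d[0]))
E
```

```text
z [0.02932222 0.03519649 0.03642167]
[0.52296963 0.06053675] [0.46418952 0.0472579 ] [0.41239434 0.03553458]
0.22237065600569492 0.11336668488677772 0.06026134878216313
grip [0.42517442 0.0384362 ]
t 3.125 pos [0.4247 0.0382 0.1404] yaw 0.2068 tilt [ 2.e-04 -1.e-04 -1.e+00] open 0.8782752314323944 gf 0.0 F [ 0.81 -0.37 -0.59]
first shift(mm) [ 5.000e-01 -1.000e-01  1.154e+02] then turn -0.0156
```

servo_tool --commands '[[[0.5,0,30],-0.015,70],[[0,0,30],0,70],[[0,0,30],0,70],[[0,0,17],0,70],[[0,0,7],0,70],[[0,0,0],0,70],[[0,0,0],0,70]]'

```text
time_s: 4.0
eef_pos: [0.4258, 0.0388, 0.027]
eef_rot: [0.0, 0.994, 0.112, 0.001]
wrist_force: [-0.0, 0.2, 0.9]
opening: 0.825
grasp_force: 0.0
```

servo_tool --commands '[[[0,0,0],0,40],[[0,0,0],0,20],[[0,0,0],0,5],[[0,0,0],0,5],[[0,0,0],0,5],[[0,0,0],0,5],[[0,0,0],0,5],[[0,0,0],0,5]]'

```text
time_s: 5.0
eef_pos: [0.4265, 0.0389, 0.0278]
eef_rot: [0.0, 0.994, 0.112, 0.001]
wrist_force: [-2.7, 1.2, 12.5]
opening: 0.182
grasp_force: 59.1
```

servo_tool --commands '[[[0,0,-3],0,5],[[0,0,-15],0,5],[[0,0,-25],0,5],[[0,0,-30],0,5],[[0,0,-29],0,5],[[0,0,0],0,5],[[0,0,0],0,5]]'

```text
time_s: 5.88
eef_pos: [0.4246, 0.0391, 0.1281]
eef_rot: [-0.0, 0.994, 0.112, -0.0]
wrist_force: [0.7, 0.6, -2.4]
opening: 0.185
grasp_force: 58.5
```

```bash
python3 - <<'E'
from h import *
shot('wrist','w3'); plan([.50,-.25,.13],-.046)
E
```

```text
t 5.925 pos [0.4242 0.0392 0.1275] yaw 0.2248 tilt [-1.6e-03  3.0e-04 -1.0e+00] open 0.17661063176784011 gf 58.515745997428894 F [ 0.32  0.08 -0.91]
first shift(mm) [  9.4 298.8  -2.7] then turn 0.2708
```

View pics/w3.png

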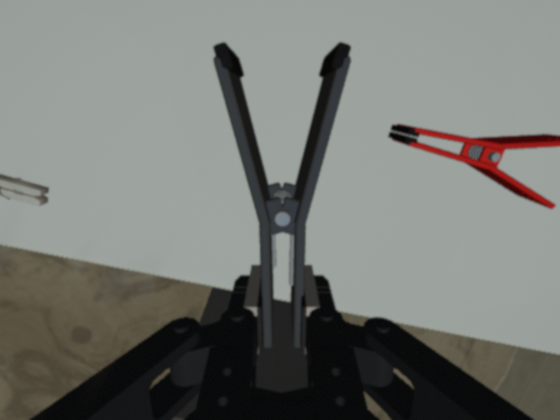

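The clip is held fully open: tips at (228,60) and (338,60), pivot at (283,218), handles parallel. Now I'll measure the clip in the tool frame.

```bash
python3 - <<'E'
from h import *
c=load('w3');P=cloud(c);o=ctrl.get_obs()
q=o['eef_rot'];T=Ro.from_quat([q[1],q[2],q[3],q[0]]).as_matrix()
L=(P-o['eef_pos'])@T*1000
g=c['color'].astype(int).sum(-1)
m=(L[...,2]<60)&(c['z_map']>0);m[240:]=0;m[:,:200]=0;m[:,365:]=0
h=L[m];print('z in tool',np.percentile(h[:,2],[1,10,50,90,99]))
t=L[m&(L[...,2]<0)];t=L[m];top=np.percentile(h[:,2],5)
for lo in range(0,110,10):
    k=t[(t[:,0]>=lo)&(t[:,0]<lo+10)]
    if len(k)>4:
        l=k[k[:,1]<0];r=k[k[:,1]>=0]
        print(lo,len(k),'ytool',[x.min().round(1) for x in (l[:,1],r[:,1]) if len(x)],[x.max().round(1) for x in (l[:,1],r[:,1]) if len(x)],'z',k[:,2].min().round(1),k[:,2].max().round(1))
print(L[218,283],'x range',t[:,0].min(),t[:,0].max())
print('world z top',np.percentile(P[m][:,2],[50,95,99]))
E
```

```text
z in tool [-9.03938747 -8.27407647 -6.67343875 17.02863555 25.48106963]
20 23 ytool [np.float64(-4.2)] [np.float64(-2.7)] z 7.3 17.7
30 538 ytool [np.float64(-8.3), np.float64(0.0)] [np.float64(-0.4), np.float64(9.1)] z -8.9 2.5
40 1876 ytool [np.float64(-10.2), np.float64(0.0)] [np.float64(-0.3), np.float64(11.0)] z -9.7 27.1
50 1087 ytool [np.float64(-12.5), np.float64(7.0)] [np.float64(-6.3), np.float64(13.5)] z -9.7 27.5
60 1184 ytool [np.float64(-14.9), np.float64(9.4)] [np.float64(-8.6), np.float64(15.8)] z -9.5 28.0
70 1292 ytool [np.float64(-17.3), np.float64(11.8)] [np.float64(-10.9), np.float64(18.1)] z -9.4 27.2
80 1401 ytool [np.float64(-19.9), np.float64(14.1)] [np.float64(-13.4), np.float64(20.6)] z -9.4 27.2
90 1704 ytool [np.float64(-21.3), np.float64(15.7)] [np.float64(-15.1), np.float64(22.0)] z -9.8 27.8
100 121 ytool [np.float64(-20.8), np.float64(17.4)] [np.float64(-16.7), np.float64(21.2)] z -9.6 27.4
[43.56011206  0.74730279 -7.73384124] x range 24.26407005558994 101.25015228097489
world z top [0.13409641 0.13598497 0.13647623]
```

servo_tool --commands '[[[0,0,-1],0.1,5],[[0,0,0],0.1,5],[[0,0,0],0.07,5],[[6,30,0],0,5],[[8,42,0],0,5],[[8,42,0],0,5],[[8,42,0],0,5],[[8,42,0],0,5],[[8,42,0],0,5],[[6,30,0],0,5],[[4,17,0],0,5],[[0,0,0],0,5],[[0,0,0],0,5],[[0,0,0],0,5]]'

```text
time_s: 7.68
eef_pos: [0.4679, -0.2489, 0.1291]
eef_rot: [-0.0, 1.0, -0.022, -0.0]
wrist_force: [-0.4, -0.6, -1.6]
opening: 0.181
grasp_force: 58.6
```

```bash
python3 - <<'E'
from h import *
c=shot('wrist','w4'); plan([.5271,-.2526,.129],-.046)
P=cloud(c);o=ctrl.get_obs()
q=o['eef_rot'];T=Ro.from_quat([q[1],q[2],q[3],q[0]]).as_matrix()
L=(P-o['eef_pos'])@T*1000
Q=P[(P[...,2]>.155)&(P[...,2]<.175)&(P[...,0]>.58)&(P[...,0]<.7)&(abs(P[...,1]+.257)<.02)]
print(len(Q),Q[:,0].min() if len(Q) else '')
for lo in np.arange(.59,.69,.01):
    k=Q[(Q[:,0]>=lo)&(Q[:,0]<lo+.01)]
    if len(k):print(lo.round(3),len(k),k.min(0).round(4),k.max(0).round(4),k.mean(0).round(4))
E
```

```text
t 7.725 pos [ 0.468  -0.2491  0.1292] yaw -0.044 tilt [-3.e-04  3.e-04 -1.e+00] open 0.17670737010027138 gf 58.600687980651855 F [-0.09 -0.1  -1.2 ]
first shift(mm) [59.2  0.9  0.2] then turn 0.002
0
```

View pics/w4.png

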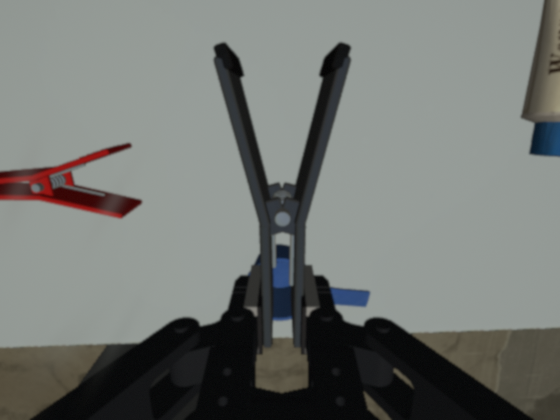

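The clip is still fully open and the card isn't in view yet. I'll advance until the tips just straddle the edge, then look.

servo_tool --commands '[[[10,0.5,0],0.002,5],[[10,0.4,0],0,5],[[10,0,0],0,5],[[10,0,0],0,5],[[0,0,0],0,5],[[0,0,0],0,5]]'

```text
time_s: 8.48
eef_pos: [0.5078, -0.2529, 0.129]
eef_rot: [-0.0, 1.0, -0.024, -0.0]
wrist_force: [-0.3, 0.0, -0.9]
opening: 0.179
grasp_force: 58.6
```

```bash
python3 - <<'E'
from h import *
c=shot('wrist','w5'); shot('scene','s5'); plan([.5271,-.2526,.129],-.046)
P=cloud(c);o=ctrl.get_obs()
q=o['eef_rot'];T=Ro.from_quat([q[1],q[2],q[3],q[0]]).as_matrix()
L=(P-o['eef_pos'])@T*1000
m=(P[...,2]>.15)&(P[...,2]<.175)&(L[...,0]>80)&(abs(L[...,1])<20)
print(m.sum(), L[m].min(0),L[m].max(0),L[m].mean(0))
E
```

```text
t 8.575 pos [ 0.5077 -0.2529  0.1291] yaw -0.0473 tilt [-4.e-04  3.e-04 -1.e+00] open 0.18676541568450605 gf 58.60108137130737 F [-0.67  0.41 -1.39]
first shift(mm) [19.4 -1.2  0.1] then turn -0.0013
1245 [ 90.91795975  -3.28073235 -37.34385746] [107.30367075   1.26973262 -21.25513121] [ 98.20098923  -0.89714338 -34.4508538 ]
```

View pics/w5.png

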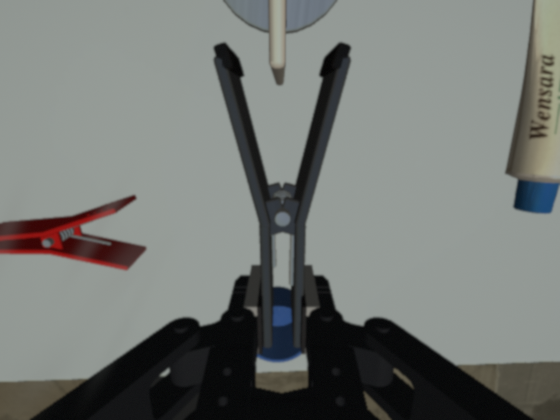

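The card's free edge is at (279,75), between the tips; it measures 91 mm ahead of the tool and 1.3 mm to the left of the clip's centreline. I'll go in 20 mm with that correction.

servo_tool --commands '[[[0,-0.7,0],0,5],[[4,-0.6,0],0,5],[[6,0,0],0,5],[[6,0,0],0,5],[[4,0,0],0,5],[[0,0,0],0,5],[[0,0,0],0,5],[[0,0,0],0,5]]'

```text
time_s: 9.57
eef_pos: [0.5279, -0.2526, 0.1292]
eef_rot: [-0.0, 1.0, -0.024, -0.0]
wrist_force: [-0.5, 0.9, -1.0]
opening: 0.184
grasp_force: 58.6
```

```bash
python3 - <<'E'
from h import *
c=shot('wrist','w6'); s=shot('scene','s6'); plan([.5271,-.2526,.129],-.046)
P=cloud(c);o=ctrl.get_obs()
q=o['eef_rot'];T=Ro.from_quat([q[1],q[2],q[3],q[0]]).as_matrix()
L=(P-o['eef_pos'])@T*1000
m=(P[...,2]>.155)&(P[...,2]<.175)&(L[...,0]>60)&(abs(L[...,1])<20)
print(m.sum(), L[m].min(0),L[m].max(0),L[m].mean(0))
for lo in range(60,110,10):
    k=L[m&(L[...,0]>=lo)&(L[...,0]<lo+10)]
    if len(k):print(lo,k[:,1].min(),k[:,1].max())
k=P[(P[...,2]>.1)&(P[...,2]<.15)&(abs(L[...,1])<26)&(abs(L[...,1])>6)&(L[...,0]>45)];print('clip top world z',np.percentile(k[:,2],[50,95]))
w=c['color'][:,140:420,::-1];a=s['color'][120:260,220:360,::-1]
cv2.imwrite('pics/w6c.png',np.hstack([cv2.resize(w,(380,570)),cv2.resize(a,(420,570),interpolation=cv2.INTER_CUBIC)]))
E
```

```text
t 9.675 pos [ 0.5279 -0.2527  0.1293] yaw -0.0473 tilt [-1.e-04  0.e+00 -1.e+00] open 0.17741255789531188 gf 58.59881401062012 F [-0.89 -0.04 -2.43]
first shift(mm) [-0.8 -0.   0.3] then turn -0.0013
2551 [ 70.76654226  -2.0344786  -37.10090988] [107.22574639   2.56657519 -25.75608805] [ 89.67525954   0.23558731 -34.64886516]
70 -1.570006378153437 2.089797258040923
80 -1.755270372423218 2.4339839990458683
90 -2.034478596643435 2.5665751880374468
100 -2.0118919792708647 2.5592028314812705
clip top world z [0.13550037 0.13718041]
```

View pics/w6c.png

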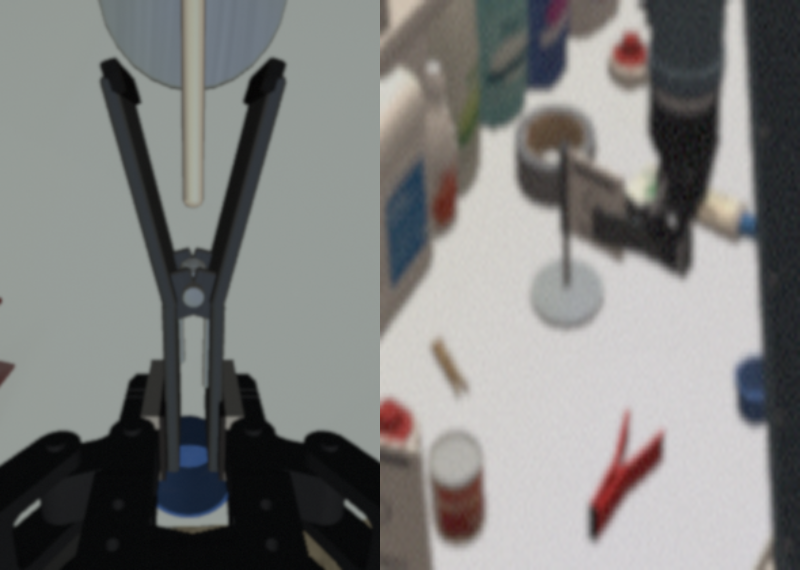

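The card's edge (193,205) is centred in the open mouth, about 30 mm past the tips. It is clear on both sides and at mid-height, and the sign hasn't moved.

```bash
python3 -c "
from bench import ctrl
print(ctrl.hand_in())"
```

```text
the job is handed in; nothing more can be done
None
```

The job is handed in: the clip is held squeezed fully open around the smaller card's free edge at about mid-height, with the edge about 30 mm inside the mouth and centred, and no sign of contact in the final images or wrist force readings.

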